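# Put the sharpened knife back in the sliding-door showcase

## Task

Slide the showcase's glass door fully open and put the sharpened knife with the dark sheath into the empty right-hand berth, lying flat between the two rails, handle towards the front, pushed in gently until the sheath's tip just butts against the brass stop, without shoving the stop out of its setting. Let the knife go, then slide the door fully home without slamming it. Leave the red-sheathed knife, the whetstone and the oil can where they are.

Things in the scene. Friction and masses are not known exactly. Their poses are not given: they have to be found in the camera images.
- case: Fixed showcase, light wood, blue lining: 300 deep (x), 430 wide (y), 200 high. Origin: centre of underside; x to its back, y to its left seen from the front, z up. Inner floor z=20; front sill 12 thick, outer face x=-150, top z=40. Glass front slopes from the sill up to the head rail, 44 deg from level: y>0 a fixed pane, y<0 the sliding door, opening y=-203 to 0. Clear back, inner face x=138.
- head_rail (a point): Front edge of the roof: middle of the aluminium head rail's upper front edge (case x=8, y=0, z=200); axes as the case. Rail 12 high, 14 deep, full width; a clear roof runs level from it to the back wall. A tool pointing straight down hits it when setting the knife home: lean the tool 15 to 40 degrees, gripper's body towards the robot.
- door (a joint): Position of the sliding glass door, m: 0 fully shut (at its right-hand end stop), grows as the door slides to the case's +y over the fixed pane, 0.185 fully open (end stop). Stays where it is left; about 3 N of track friction.
- door_grip (a point): Grip point on the door's black pull, a fin standing square off the glass in the middle of the 212 wide door: 80 long up the slope, 14 thick along the sliding direction, 36 high off the glass; the point is 25 above the glass, 11 below the fin's outer edge. x points up the slope, y in the opening direction, z is the glass's outward normal.
- berth (a point): Front end of the empty berth: point on the floor midway between the front ends of its two side rails (case x=30, y=-100, z=20); axes as the case. The rails are 8 wide, 8 high, with 68 clear between them, and run 100 to the back. The same berth at case y=+100 is taken.
- stop: Adjustable brass stop of the empty berth: upright plate 8 thick, 60 wide, 22 high, set to suit each knife, held by friction only (slips at about 15 N). Origin: NOT on the plate but on the floor 100 in front of its face, where the knife's origin must end; axes as the case (case y=-100, z=20, x from 5 to 27).
- knife: Sheathed kitchen knife lying flat, 200 long, 24 thick, 0.18 kg, flat underside. Origin: centre of the underside; x points from the handle to the sheath's tip, z up. Handle x=-100 to -16 light wood, 28 wide, and black collar to x=0; dark wooden sheath x=0 to 100, 50 wide, its last 18 mm only 30 wide.
- knife_tip (a point): Middle of the end face of the knife's sheath, 12 above the underside; axes as the knife.
- knife_butt (a point): Middle of the end face of the knife's handle, 12 above the underside; axes as the knife.
- stock_knife: The same kind of knife with dark handle and red sheath, lying in the taken left berth. Leave it alone.
- whetstone: Brick-red whetstone on a black rubber base, 190 x 80 x 44 high, lying on the bench. Origin: centre of the underside. Leave it alone.
- oil_can: Green upright can, 60 across, 120 high, on the bench. Origin: centre of the underside. Leave it alone.

How it is judged:
By the outcome, as a careful person would: the job done as asked, in the order asked, and still so for the second after the job is handed in, with the robot touching nothing.
It also fails if it takes over 67 s, if anything falls off the work surface, if the arm or the gripper's body presses on something with over 40 N, if the wrist force passes 120 N, or if a joint passes its speed limit or range.

## Robot

A 6-joint arm with a two-finger parallel gripper is mounted at the origin on the work surface. World frame = base frame: x ahead of the robot, y to its left, z up, the work surface at z = 0. Lengths are in mm, angles in rad, forces in N, time in s.
With the tool pointing down it reaches from about 250 to 725 mm from the base axis. Payload 4 kg.
Tool frame: the origin (TCP) lies between the finger pads, 19 mm behind the fingertips; this is the grasp point; z points along the fingers, y is the direction in which the jaws open and shut (so a half turn about z gives the same grasp; the last joint's range is limited). The gripper opens to 85 mm and grips with 20 to 120 N. Pads are 22 mm wide; open, the fingers measure 114 mm over their backs; the gripper's body (76 mm by 85 mm) begins 54 mm behind the grasp point. The pads swing forward as they close: fully open they stand 13 mm farther back than shut.
Start: joints at [-1.3, 0.241, 0.005, 1.335, 0, 1.571], TCP at [133.749, -481.779, 250.006] pointing down, gripper open.
Joint ranges: [-2.72, 2.72], [-1.05, 1.87], [-1.09, 1.28], [-1.99, 2.15], [-1.42, 1.44], [-3.14, 3.14]. Speed limits (rad/s): [2.79, 2.79, 3.14, 3.14, 3.14, 3.14].

## Interface

Orientations are given as a rotation vector (axis times angle).
In Python, from cell import status, vision, job, finder gives the robot as it stands.
- The arm moves only by the shell command python3 -m jog 'ROWS'. ROWS is text: rows parted by semicolons, each of 7 numbers parted by spaces: the shift along the tool's x, y, z in cm, then the turn, a rotation vector about the tool's x, y, z in degrees, then the finger opening in cm, from 0 to 8.54. In form: dx dy dz ax ay az fingers; .... A call has 1 to 5 rows; each row shifts and turns the commanded pose from where the row before left it, along the tool's axes as they then stand; what a row does not reach is not made up. A row lasts 1/12 s, in which the tool goes at most 41.7 mm and 7.16 degrees, less where a joint would pass 70% of its speed; a pose out of reach is approached as far as the arm can. A call is refused whole if a number of a shift passes 4.17 or a number of a turn 7.16, either way. A call with a gripper value outside its range is refused whole. The fingers move at their own pace and stop on an object; the grip force is fixed at half the most. Time passes only in rows, so rows that do not move let the fingers close. It gives the time, the measured TCP pose, the force and the opening at its end, in the units of the state.
- status.get_state(): the state, without advancing time (a new reading comes with each control period).
- vision.camera(name): name is "side" or "top" or "wrist"; returns a dict with "color" (384x512x3 uint8, red, green, blue), "z_map" (384x512 float32, mm along the optical axis (not along the pixel's ray), 0 where there is no reading), "fov_y" (degrees; the focal length in pixels is half the picture's height over the tangent of half this angle, whatever the lens; pixels are square), "cx", "cy" (the principal point, pixels), "origin" and "orientation" of the camera in the world. Camera axes: x right, y down, z forward; pixel columns grow to the right and rows downward; lengths in mm; the calibration is good to about 2 mm. A picture is of the moment at which its call begins.
- job.sign_off(): hands the job in, once; it reports no verdict.
Trained networks look in the newest picture that a camera, given by its name, has taken for a name from the list of things; names that differ only in an ending like _2 or _b are one class to them, and where a whole thing is asked for, a point or a joint stands for the part that bears it (a point fixed in the world has none). Each returns a list of dicts, best first, with "confidence" (0 to 1); they miss things now and then, are a little off and sometimes report something else, mostly with a low value. They report only what shows in the picture. A call takes as long as a camera call.
- finder.outline_of(camera, query): "region" (384x512 bool, what is visible of it) and "xy" ([column, row] in pixels, amid what is visible of it).
The state is a dict: "clock": time; "q": joint angles; "dq": joint speeds; "joint_efforts": joint torques, N m; "eef_pos": TCP position; "tool_rot": TCP orientation; "wrist_force": force on the tool from outside, world axes, zero at the start; "ft_torque": the same for the moment, N m; "width": finger opening in mm.
Only numpy, scipy, OpenCV 4.12 (cv2) and the standard library are available. Lean on these libraries where they do the work, as an engineer would, in place of code of your own. Each camera call takes 0.05 s, during which the arm holds its last target. There are 200 camera calls.

## Working session

There is one attempt and no reset: what is moved stays moved. The work goes in short steps, Python scripts to look and compute and a shell command to move; the robot and the scene stay as the last step left them, time stands still between calls to the robot, and variables do not carry over. Pictures are saved under pics/ and viewed, about 8 in all and at most 12, crops included, and the job is handed in when it is done.

```bash
ls; mkdir -p pics
cat > h.py <<'E'
import numpy as np, cv2
from scipy.spatial.transform import Rotation as R
from cell import status, vision, job, finder
def rot(o):
    o=np.array(o,float)
    return o if o.shape==(3,3) else R.from_rotvec(o).as_matrix()
def pts(c):
    z=c["z_map"].astype(float); f=192/np.tan(np.radians(c["fov_y"])/2)
    v,u=np.mgrid[0:384,0:512]
    P=np.stack([(u-c["cx"])/f*z,(v-c["cy"])/f*z,z],-1)
    W=P@rot(c["orientation"]).T+np.array(c["origin"]); W[z==0]=np.nan
    return W
def save(c,n): cv2.imwrite(f"pics/{n}.png",c["color"][:,:,::-1])
E
python3 - <<'E'
from h import *
print(status.get_state())
ims=[]
for n in ["top","side"]:
    c=vision.camera(n); W=pts(c); ims.append(c["color"]); print(n,c["origin"],c["orientation"],c["fov_y"])
    np.savez(n,W=W,col=c["color"])
    for q in ["knife","case","door","stop","whetstone","oil_can","stock_knife"]:
        for r in finder.outline_of(n,q)[:2]:
            m=r["region"]; print(q,round(r["confidence"],2),np.round(r["xy"]),m.sum(),np.round(np.nanmedian(W[m],0)),np.round(np.nanmin(W[m],0)),np.round(np.nanmax(W[m],0)))
im=np.vstack(ims); im=cv2.resize(im,(400,600)) if 0 else im
cv2.imwrite("pics/a.png",ims[0][:,:,::-1]);cv2.imwrite("pics/b.png",ims[1][:,:,::-1])
E
```

```text
pics
{'clock': 0.0, 'q': array([-1.29998733e+00,  2.41415359e-01,  3.68527974e-03,  1.33520242e+00,
       -9.87331320e-07,  1.57079259e+00]), 'dq': array([ 0.00123136,  0.00159128,  0.00083106,  0.00051932, -0.00074681,
       -0.00063823]), 'joint_efforts': array([ 1.22773141e-03, -3.72322977e+01,  2.52405149e+01,  1.69365382e-02,
       -6.69174847e-05,  2.23964804e-06]), 'eef_pos': array([ 133.59138045, -481.18723654,  249.09687484]), 'tool_rot': array([-3.11073912e+00, -4.23807211e-01,  4.54185451e-04]), 'wrist_force': array([ 0.49387571, -0.02062402, -0.14975342]), 'ft_torque': array([ 0.03662667, -0.03416661,  0.02508719]), 'width': 85.26228664798447}
top [ 241.65332699    8.6994825  1584.87142345] [-2.21531122  1.98608284 -0.2212196 ] 46.97203612387733
knife 0.58 [358. 224.] 635 [ 530. -324.   23.] [ 421. -377.   -6.] [ 614. -280.   36.]
case 0.63 [245. 164.] 12610 [662.  96. 181.] [ 493. -135.   -5.] [853. 328. 218.]
door 0.96 [258. 185.] 3824 [612.  33. 138.] [507. -83.  -6.] [707. 147. 218.]
door 0.56 [243. 167.] 12684 [662.  96. 180.] [ 491. -137.   -8.] [860. 330. 218.]

[... 165 characters left out ...]
 129.]
side [ 865.38911572 -194.12275787 1253.81543415] [-2.53462091 -1.29355724  0.22053789] 48.09740695712715
knife 0.74 [144. 274.] 1001 [ 540. -329.   22.] [ 418. -374.   -6.] [ 617. -282.   30.]
knife 0.54 [299. 219.] 17285 [702.  74. 198.] [ 488. -140.   -5.] [858. 424. 217.]
case 0.57 [302. 220.] 17328 [702.  74. 198.] [ 497. -140.   -7.] [858. 425. 217.]
door 0.65 [266. 213.] 3989 [623.  23. 148.] [508. -86.  -2.] [713. 146. 217.]
stop 0.47 [197. 313.] 479 [ 720. -273.  118.] [ 688. -305.   17.] [ 744. -246.  127.]
whetstone 0.71 [315. 101.] 1489 [393. 395.  41.] [276. 363.  -5.] [479. 465.  51.]
oil_can 0.88 [198. 315.] 437 [ 721. -273.  119.] [ 691. -302.   34.] [ 744. -247.  127.]
```

View pics/a.png

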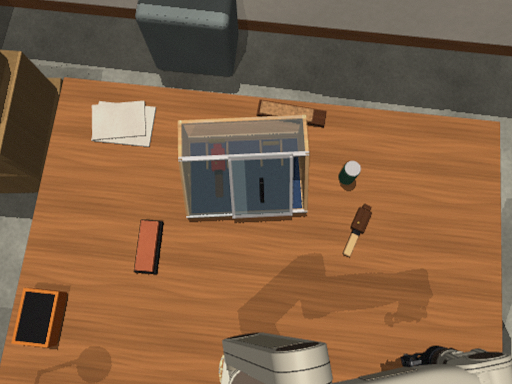

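View pics/b.png

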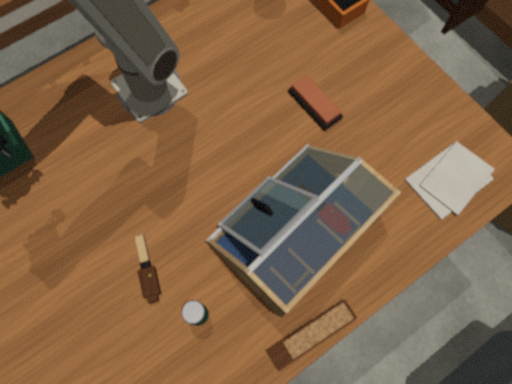

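The top view shows the case at columns 180–308, rows 115–217. The door's pull is at (262,190) and the door is slightly open already. The knife is at (358,230) with its handle towards the robot, the can is at (350,172) and the whetstone at (148,246). The side view agrees.

Run:
```python
from h import *
def yaw(r,cy=None): return r
for n in ["top","side"]:
    c=vision.camera(n); W=pts(c); col=c["color"].astype(int)
    m=[r for r in finder.outline_of(n,"case") if r["region"].sum()>9000][0]["region"]
    P=W[m]; P=P[(P[:,2]>30)]
    H=P[:,2]; print(n,"hist",np.histogram(H,bins=range(0,240,20)))
    top=P[(H>188)&(H<212)][:,:2].astype(np.float32); print("roof rect",cv2.minAreaRect(top))
    print("all rect",cv2.minAreaRect(P[:,:2].astype(np.float32)))
    # knife
    r=finder.outline_of(n,"knife")[0]["region"]; K=W[r]; ok=(K[:,2]>14)&(K[:,2]<32); Kp=K[ok][:,:2]
    print("knife rect",cv2.minAreaRect(Kp.astype(np.float32)),np.median(K[ok][:,2]),
      cv2.fitLine(Kp.astype(np.float32),cv2.DIST_HUBER,0,.01,.01).ravel())
    br=col[r].sum(1)[ok]; 
    print("handle mean",Kp[br>330].mean(0),"sheath mean",Kp[br<230].mean(0))
    # pull: dark in the door outline
    d=finder.outline_of(n,"door")[0]["region"]; dk=d&(col.sum(-1)<90)
    D=W[dk]; print("pull px",dk.sum(),np.nanmedian(D,0),np.nanmin(D,0),np.nanmax(D,0))
    G=W[d&~cv2.dilate(dk.astype(np.uint8),np.ones((7,7))).astype(bool)]; G=G[(G[:,2]>60)&(G[:,2]<185)]
    A=np.c_[G[:,:2],np.ones(len(G))]; s=np.linalg.lstsq(A,G[:,2],rcond=None)[0]
    e=G[:,2]-A@s; k=abs(e)<15; s=np.linalg.lstsq(A[k],G[k,2],rcond=None)[0]
    print("glass",s,np.degrees(np.arctan(np.hypot(*s[:2]))),np.degrees(np.arctan2(s[1],s[0])),k.mean())
    big=cv2.resize(c["color"],None,fx=5,fy=5,interpolation=cv2.INTER_CUBIC)
    y0,x0=(105,170) if n=="top" else (140,200)
    cv2.imwrite(f"pics/c_{n}.png",big[y0*5:y0*5+600,x0*5:x0*5+800,::-1])
```

```text
top hist (array([   0,   40,  612,  796,  802,  789,  871,  848,  958, 3960, 2394]), array([  0,  20,  40,  60,  80, 100, 120, 140, 160, 180, 200, 220]))
roof rect ((738.3419799804688, 107.2046890258789), (175.9093780517578, 429.7763977050781), 8.758151054382324)
all rect ((669.3485717773438, 96.68128967285156), (316.6629943847656, 430.7219543457031), 9.135720252990723)
knife rect ((692.9277954101562, -266.9411315917969), (54.81021499633789, 19.208599090576172), 69.26249694824219) 24.35681919051069 [ 4.2473015e-01  9.0531999e-01  6.8905939e+02 -2.6292435e+02]
handle mean [nan nan] sheath mean [ 690.90070219 -263.07172859]
pull px 85 [585.93074632  27.37187674 160.20338003] [555.84154939  18.77772204  88.02951097] [628.602133    36.83435747 182.61395063]
glass [ 9.45061473e-01  1.49577515e-01 -4.49050562e+02] 43.73605076741492 8.993759313564892 0.9960753532182104
side hist (array([   0,   31,  604,  719,  722,  753,  846,  929, 1042, 6176, 4535]), array([  0,  20,  40,  60,  80, 100, 120, 140, 160, 180, 200, 220]))
roof rect ((739.1238403320312, 106.317626953125), (171.7695770263672, 431.08380126953125), 9.035514831542969)
all rect ((669.7598876953125, 95.40396118164062), (312.9671325683594, 431.8125), 8.937393188476562)
knife rect ((518.931884765625, -325.7187805175781), (51.689903259277344, 199.76516723632812), 70.85297393798828) 22.91300686396687 [ 9.4298637e-01 -3.3283135e-01  5.2573694e+02 -3.2754660e+02]
handle mean [ 463.29098031 -306.03588418] sheath mean [ 559.6713179  -338.85389266]
pull px 137 [602.59038372  24.41772286 164.56001364] [562.14851149  17.59273862 124.84355405] [632.43938833  36.51917257 183.24917557]
glass [ 9.54758365e-01  1.50820153e-01 -4.55765538e+02] 44.02692211391702 8.976656741322879 0.9967506092607636<stdin>:15: RuntimeWarning: Mean of empty slice.
  ret = um.true_divide(
```

View pics/c_top.png

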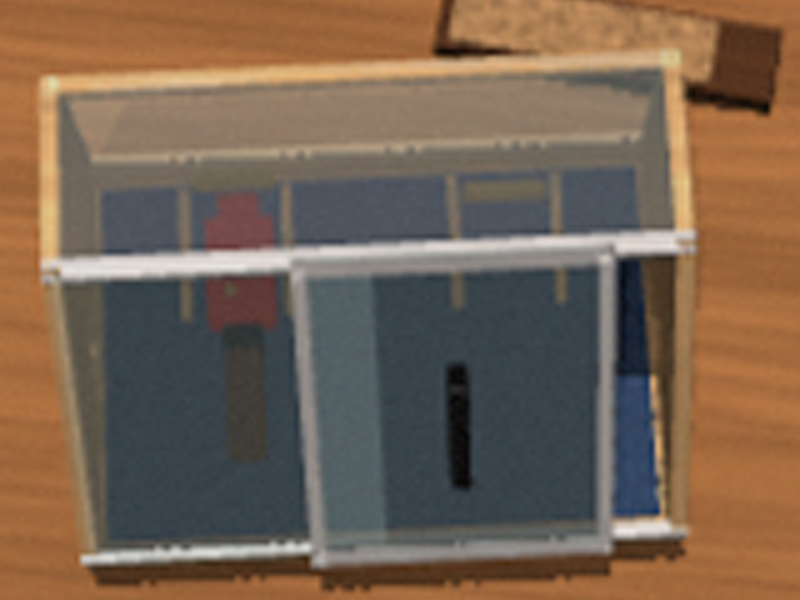

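```bash
cat >> h.py <<'E'
YAW=np.radians(9.0); C=np.array([677.,96.7,0]); RC=R.from_euler('z',YAW).as_matrix()
def w2c(p): return (np.asarray(p)-C)@RC
def c2w(p): return RC@np.asarray(p,float)+C
def ray(c,u,v,z):
    f=192/np.tan(np.radians(c["fov_y"])/2)
    d=rot(c["orientation"])@np.array([(u-c["cx"])/f,(v-c["cy"])/f,1]); o=np.array(c["origin"])
    return o+d*(z-o[2])/d[2]
def tool(yaw,lean): # yaw, lean deg
    return R.from_euler('z',yaw,degrees=True)*R.from_matrix(np.diag([1.,-1,-1]))*R.from_euler('y',lean,degrees=True)
def plan(p,yaw,lean):
    s=status.get_state(); r=R.from_rotvec(s["tool_rot"]); t=tool(yaw,lean)
    print("now",np.round(s["eef_pos"],1),"turn deg",np.round(np.degrees((r.inv()*t).as_rotvec()),2))
    d=np.asarray(p)-s["eef_pos"]; print("shift cm before turn",np.round(r.inv().apply(d)/10,2)," after turn",np.round(t.inv().apply(d)/10,2),"dist",round(np.linalg.norm(d)))
E
python3 - <<'E'
from h import *
n=np.array([-np.sin(np.radians(44)),0,np.cos(np.radians(44))])
for nm in ["top","side"]:
    c=vision.camera(nm); W=pts(c); col=c["color"].astype(int)
    d=finder.outline_of(nm,"door")[0]["region"]; Q=w2c(W)
    h=Q@n; up=Q@np.array([n[2],0,-n[0]])
    dk=d&(col.sum(-1)<90); g=d&~cv2.dilate(dk.astype(np.uint8),np.ones((9,9))).astype(bool)&(Q[...,2]>60)&(Q[...,2]<180)
    hg=np.nanmedian(h[g]); m=dk&(h-hg>28)
    print(nm,"glass h",hg,"top face px",m.sum(),"y",np.nanmedian(Q[m][:,1]),np.percentile(Q[m][:,1],[5,95]),"h",np.nanmedian(h[m])-hg,"up",np.percentile(up[m],[1,50,99]))
    um=up[m]; u0=(np.percentile(um,1)+np.percentile(um,99))/2
    gp=(hg+25)*n+u0*np.array([n[2],0,-n[0]]); gp[1]=np.nanmedian(Q[m][:,1]); print("grip case",gp,"world",c2w(gp))
    if nm=="top":
        for a,b,z in [(464,190,42),(546,183,42),(505,180,42),(457,305,28),(561,300,28),(452,178,28),(552,172,28),(40,268,200),(692,238,200)]:
            print((a,b),np.round(w2c(ray(c,170+(a-2)/5,105+(b-2)/5,z)),1))
plan([500,10,260],9,44)
E
```

```text
top glass h 148.20404994339646 top face px 74 y -55.009271790844586 [-59.7290669 -48.9243653] h 34.98078986363146 up [-1.46834022 33.93239194 74.75051682]
grip case [-93.96024995 -55.00927179 150.04560539] world [592.80190265  27.66936219 150.04560539]
(464, 190) [110.1 -69.8  42. ]
(546, 183) [ 112.7 -130.5   42. ]
(505, 180) [ 116.5 -100.4   42. ]
(457, 305) [ 26.5 -60.7  28. ]
(561, 300) [  26.7 -137.2   28. ]
(452, 178) [125.  -61.9  28. ]
(552, 172) [ 126.2 -136.5   28. ]
(40, 268) [ 12.6 215.5 200. ]
(692, 238) [  13.1 -212.8  200. ]
side glass h 147.58416012803033 top face px 68 y -58.68970239625344 [-62.57723324 -53.17588944] h 35.52215976074095 up [ 2.16482671 43.69084912 74.23914076]
grip case [-92.40682409 -58.6897024  150.68398306] world [594.91194946  24.27725314 150.68398306]
now [ 133.8 -481.8  250. ] turn deg [-2.5  43.95  6.19]
shift cm before turn [ 48.44 -37.59  -1.  ]  after turn [ 32.25 -42.84  29.75] dist 613
```

```bash
python3 -m jog '0 0 0 -.36 6.28 .88 5; 0 0 0 -.36 6.28 .88 5; 0 0 0 -.36 6.28 .88 5; 0 0 0 -.36 6.28 .88 5; 0 0 0 -.36 6.28 .88 5'; python3 -m jog '0 0 0 -.36 6.28 .88 5; 0 0 0 -.36 6.28 .88 5; 0 0 0 0 0 0 5'
python3 - <<'E'
from h import *
plan([525,15,222],9,44)
E
```

```text
clock: 1.82
eef_pos: [133.7, -482.5, 251.2]
tool_rot: [-2.971, -0.286, -0.846]
wrist_force: [0.5, 0.6, -0.0]
width: 50.2
clock: 2.07
eef_pos: [131.4, -481.2, 247.0]
tool_rot: [-2.845, -0.214, -1.154]
wrist_force: [-0.4, 0.1, -0.1]
width: 49.9
now [ 131.4 -481.2  247. ] turn deg [-0.1  -0.18 -0.45]
shift cm before turn [ 31.37 -43.04  34.37]  after turn [ 31.82 -42.86  34.2 ] dist 634
```

```bash
for i in 1; do python3 -m jog '1.98 -2.68 2.14 0 0 0 5; 1.98 -2.68 2.14 0 0 0 5; 1.98 -2.68 2.14 0 0 0 5; 1.98 -2.68 2.14 0 0 0 5; 1.98 -2.68 2.14 0 0 0 5'; python3 -m jog '1.98 -2.68 2.14 0 0 0 5; 1.98 -2.68 2.14 0 0 0 5; 1.98 -2.68 2.14 0 0 0 5; 1.98 -2.68 2.14 0 0 0 5; 1.98 -2.68 2.14 0 0 0 5';python3 -m jog '1.98 -2.68 2.14 0 0 0 5; 1.98 -2.68 2.14 0 0 0 5; 1.98 -2.68 2.14 0 0 0 5; 1.98 -2.68 2.14 0 0 0 5; 1.98 -2.68 2.14 0 0 0 5'; python3 -m jog '0 0 0 0 0 0 5;0 0 0 0 0 0 5;0 0 0 0 0 0 5'; done
python3 - <<'E'
from h import *
plan([525,15,222],9,44)
c=vision.camera("wrist"); save(c,"w1"); np.save("w1",pts(c))
E
```

```text
clock: 2.48
eef_pos: [257.4, -325.4, 241.9]
tool_rot: [-2.853, -0.225, -1.15]
wrist_force: [0.7, -0.9, 0.5]
width: 50.1
clock: 2.9
eef_pos: [380.2, -170.1, 234.8]
tool_rot: [-2.853, -0.225, -1.156]
wrist_force: [0.9, -0.6, -0.9]
width: 50.1
clock: 3.32
eef_pos: [503.1, -13.6, 227.4]
tool_rot: [-2.849, -0.226, -1.159]
wrist_force: [0.7, -0.8, 0.4]
width: 50.3
clock: 3.57
eef_pos: [501.7, -15.4, 225.6]
tool_rot: [-2.851, -0.227, -1.152]
wrist_force: [0.0, 0.8, -0.1]
width: 49.6
now [501.7 -15.4 225.6] turn deg [-0.03 -0.01  0.11]
shift cm before turn [ 1.75 -2.63  2.19]  after turn [ 1.75 -2.64  2.18] dist 38
```

View pics/w1.png

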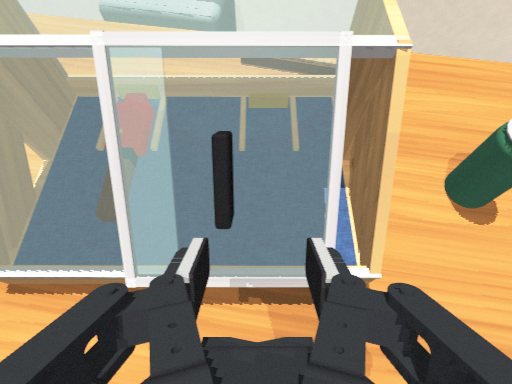

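The wrist view shows the pull at columns 212–234, rows 130–228, with the fingers at about columns 200 and 315. The stop plate is at (268,100), between its rails at columns 242 and 297. Next I measure the pull in this view.

Run:
```python
from h import *
n=np.array([-np.sin(np.radians(44)),0,np.cos(np.radians(44))]); up=np.array([n[2],0,-n[0]])
W=np.load("w1.npy"); col=cv2.imread("pics/w1.png").astype(int).sum(-1); Q=w2c(W)
v,u=np.mgrid[0:384,0:512]; box=(u>205)&(u<240)&(v>125)&(v<232)
dk=box&(col<110); g=(u>250)&(u<320)&(v>140)&(v<230); hg=np.nanmedian(Q[g]@n)
h=Q[dk]@n-hg; t=abs(h-36)<5; print(hg,dk.sum(),t.sum(),np.nanmedian(h[t]))
q=Q[dk][t]; print("y",np.percentile(q[:,1],[3,50,97]),"up",np.percentile(q@up,[1,99]))
gp=(hg+25)*n+np.mean(np.percentile(q@up,[1,99]))*up; gp[1]=np.mean(np.percentile(q[:,1],[3,97])); w=c2w(gp); print("grip",gp,w)
T=tool(9,44).apply([0,0,1]); plan(w-60*T,9,44)
```

```text
148.30393266959211 749 591 35.41069897203687
y [-60.56192129 -58.28587302 -47.48999194] up [-4.31020442 70.88295698]
grip [-96.4428122  -54.02595661 147.78707623] [590.19608048  28.25221283 147.78707623]
now [501.5 -16.6 225.4] turn deg [ 0.06 -0.01  0.02]
shift cm before turn [ 1.41 -3.04  6.16]  after turn [ 1.41 -3.04  6.16] dist 70
```

```bash
python3 -m jog '.7 -1.5 2 0 0 0 5; .7 -1.5 2 0 0 0 5; 0 0 2 0 0 0 5; 0 0 2 0 0 0 5;0 0 0 0 0 0 5'; python3 -m jog '0 0 1 0 0 0 5; 0 0 1 0 0 0 5; 0 0 1 0 0 0 5; 0 0 0.7 0 0 0 5;0 0 0 0 0 0 5';python3 -m jog '0 0 0 0 0 0 0; 0 0 0 0 0 0 0; 0 0 0 0 0 0 0; 0 0 0 0 0 0 0;0 0 0 0 0 0 0'; python3 -m jog '0 0 0 0 0 0 0; 0 0 0 0 0 0 0; 0 0 0 0 0 0 0'
python3 - <<'E'
from h import *
plan([592,27,149],9,44)
s=status.get_state();print(w2c(s["eef_pos"]))
E
```

```text
clock: 4.03
eef_pos: [562.2, 21.4, 175.0]
tool_rot: [-2.855, -0.219, -1.148]
wrist_force: [-0.0, -0.2, 0.4]
width: 49.7
clock: 4.45
eef_pos: [587.4, 25.7, 150.5]
tool_rot: [-2.853, -0.22, -1.151]
wrist_force: [0.6, 0.8, -0.1]
width: 49.9
clock: 4.87
eef_pos: [587.2, 27.3, 151.6]
tool_rot: [-2.851, -0.225, -1.154]
wrist_force: [-5.6, -2.1, 6.0]
width: 13.0
clock: 5.12
eef_pos: [587.2, 27.3, 151.6]
tool_rot: [-2.851, -0.225, -1.154]
wrist_force: [-6.8, -2.0, 5.6]
width: 13.2
now [587.2  27.3 151.6] turn deg [ 0.06 -0.06  0.03]
shift cm before turn [0.16 0.1  0.52]  after turn [0.16 0.1  0.52] dist 5
[-99.57580774 -54.49535724 151.61858452]
```

```bash
python3 -m jog '0 0 -.2 0 0 0 0; 0 -.5 0 0 0 0 0; 0 -1 0 0 0 0 0; 0 -1.5 0 0 0 0 0; 0 -1.5 0 0 0 0 0'; python3 -m jog '0 -1.5 0 0 0 0 0; 0 -1.5 0 0 0 0 0; 0 -1.5 0 0 0 0 0; 0 -1.5 0 0 0 0 0; 0 -1 0 0 0 0 0';python3 -m jog '0 -.5 0 0 0 0 0; 0 -.3 0 0 0 0 0; 0 0 0 0 0 0 0'
python3 - <<'E'
from h import *
s=status.get_state();print(w2c(s["eef_pos"]),s["wrist_force"]@RC)
E
```

```text
clock: 5.53
eef_pos: [580.1, 71.0, 151.7]
tool_rot: [-2.854, -0.222, -1.153]
wrist_force: [17.7, -0.5, -16.6]
width: 13.1
clock: 5.95
eef_pos: [573.1, 115.2, 151.7]
tool_rot: [-2.845, -0.285, -1.152]
wrist_force: [11.7, -1.7, -10.5]
width: 12.6
clock: 6.2
eef_pos: [572.5, 118.9, 151.8]
tool_rot: [-2.843, -0.295, -1.152]
wrist_force: [11.9, 1.5, -11.6]
width: 12.7
[-99.7349027   38.27711742 151.77931043] [ 12.0082727   -0.40432142 -11.55213508]
```

Run:
```python
from h import *
s=status.get_state();print(s["q"].round(3),s["ft_torque"])
plan(c2w([-99.7,85,151.7]),9,44)
c=vision.camera("top"); big=cv2.resize(c["color"],None,fx=5,fy=5); cv2.imwrite("pics/d.png",big[525:1125,850:1650,::-1])
```

```text
[ 0.216  0.132 -0.762 -0.092 -0.022  3.142] [ 0.12650259  0.44055145 -2.02373144]
now [572.5 118.9 151.8] turn deg [-1.05 -0.06  2.42]
shift cm before turn [ 0.19 -4.67  0.09]  after turn [-0.   -4.67  0.01] dist 47
```

View pics/d.png

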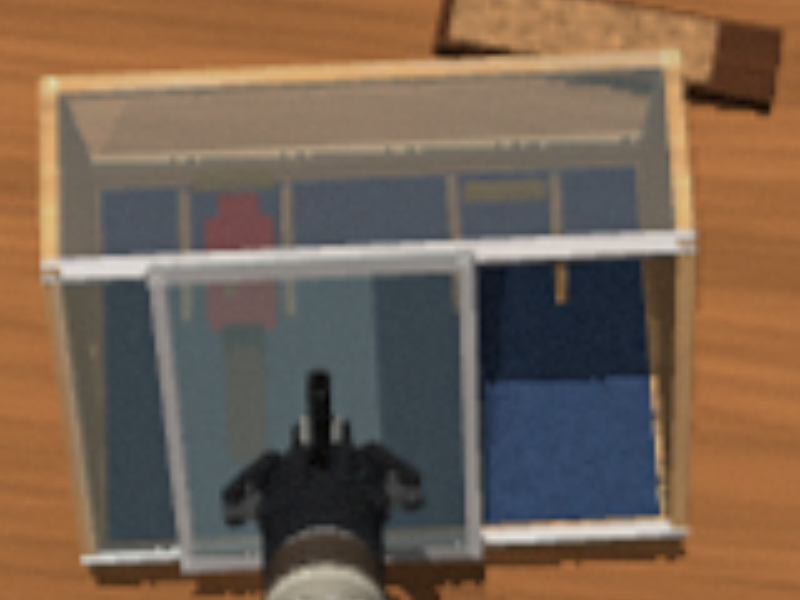

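The last joint ran into its range (q6 = 3.14), which stopped the door about 45 mm short. I'll release the pull, back off, give the tool a half turn (same grasp, q6 near 0) and go on.

```bash
python3 -m jog '0 0 0 0 0 0 5;0 0 0 0 0 0 5;0 0 0 0 0 0 5;0 0 -1.5 0 0 0 5; 0 0 -2 0 0 0 5'; python3 -m jog '0 0 -2 0 0 -7 5;0 0 -2 0 0 -7 5;0 0 -2 0 0 -7 5;0 0 0 0 0 -7 5; 0 0 0 0 0 -7 5'; python3 -m jog '0 0 0 0 0 -7 5;0 0 0 0 0 -7 5;0 0 0 0 0 -7 5;0 0 0 0 0 -7 5; 0 0 0 0 0 -7 5';python3 -m jog '0 0 0 0 0 -7 5;0 0 0 0 0 -7 5;0 0 0 0 0 -7 5;0 0 0 0 0 -7 5; 0 0 0 0 0 -7 5';python3 -m jog '0 0 0 0 0 -7 5;0 0 0 0 0 -7 5;0 0 0 0 0 -7 5;0 0 0 0 0 -7 5; 0 0 0 0 0 -7 5';python3 -m jog '0 0 0 0 0 -7 5;0 0 0 0 0 -7 5;0 0 0 0 0 -7 5;0 0 0 0 0 -7 5; 0 0 0 0 0 -7 5'
python3 - <<'E'
from h import *
s=status.get_state();print(s["q"].round(3))
plan(c2w([-99,38.5,151]),189,-44)
E
```

```text
clock: 6.67
eef_pos: [546.8, 115.6, 176.2]
tool_rot: [-2.84, -0.301, -1.147]
wrist_force: [-0.4, 0.5, 1.0]
width: 49.9
clock: 7.08
eef_pos: [506.3, 107.9, 222.4]
tool_rot: [2.532, 1.112, 1.097]
wrist_force: [0.8, -0.2, 0.6]
width: 50.2
clock: 7.5
eef_pos: [506.2, 107.8, 220.6]
tool_rot: [1.961, 1.717, 0.911]
wrist_force: [0.4, -0.2, -0.3]
width: 50.2
clock: 7.92
eef_pos: [506.2, 107.9, 220.5]
tool_rot: [1.292, 2.127, 0.677]
wrist_force: [-0.2, 0.9, 0.5]
width: 50.2
clock: 8.33
eef_pos: [506.2, 107.8, 220.5]
tool_rot: [0.575, 2.343, 0.408]
wrist_force: [-0.6, 0.0, -0.1]
width: 50.0
clock: 8.75
eef_pos: [506.2, 107.9, 220.6]
tool_rot: [-0.154, 2.371, 0.121]
wrist_force: [0.4, 0.1, 0.0]
width: 50.1
[ 0.222 -0.136 -0.789  0.149 -0.021  0.083]
now [506.2 107.9 220.6] turn deg [ 1.35  0.02 -2.11]
shift cm before turn [-0.05 -0.15  9.72]  after turn [-0.06  0.08  9.72] dist 97
```

```bash
python3 -m jog '0 0 2 1.35 0 -2.1 5;0 0 2 0 0 0 5;0 0 2 0 0 0 5;0 0 1.5 0 0 0 5; 0 0 1 0 0 0 5'; python3 -m jog '0 0 .7 0 0 0 5;0 0 0 0 0 0 5; 0 0 0 0 0 0 0;0 0 0 0 0 0 0;0 0 0 0 0 0 0'; python3 -m jog '0 0 0 0 0 0 0;0 0 0 0 0 0 0; 0 .5 0 0 0 0 0;0 .8 0 0 0 0 0;0 .8 0 0 0 0 0'; python3 -m jog '0 .8 0 0 0 0 0;0 .5 0 0 0 0 0;0 .4 0 0 0 0 0;0 .3 0 0 0 0 0;0 0 0 0 0 0 0'
python3 - <<'E'
from h import *
s=status.get_state();print(s["q"].round(3),w2c(s["eef_pos"]),s["wrist_force"]@RC)
E
```

```text
clock: 9.17
eef_pos: [565.0, 117.7, 158.1]
tool_rot: [-0.179, 2.369, 0.078]
wrist_force: [-0.1, -0.5, 0.1]
width: 50.4
clock: 9.58
eef_pos: [569.4, 118.2, 154.9]
tool_rot: [-0.179, 2.368, 0.079]
wrist_force: [-3.0, 5.2, 2.8]
width: 14.1
clock: 10.0
eef_pos: [566.2, 137.6, 155.0]
tool_rot: [-0.176, 2.368, 0.074]
wrist_force: [-5.2, -4.5, 5.5]
width: 13.0
clock: 10.42
eef_pos: [562.9, 158.4, 155.0]
tool_rot: [-0.178, 2.368, 0.077]
wrist_force: [-7.4, -2.7, 6.3]
width: 12.7
[ 0.335  0.129 -0.751 -0.07  -0.125  0.135] [-103.03191016   78.74524406  155.00562047] [-7.74635649 -1.48379423  6.34896333]
```

Now small steps until the end stop shows as force.

```bash
python3 -m jog '0 .2 0 0 0 0 0;0 .2 0 0 0 0 0'; python3 -m jog '0 .2 0 0 0 0 0;0 .2 0 0 0 0 0';  python3 -m jog '0 .2 0 0 0 0 0;0 .1 0 0 0 0 0'
python3 - <<'E'
from h import *
s=status.get_state();print(w2c(s["eef_pos"]),s["wrist_force"]@RC)
E
```

```text
clock: 10.58
eef_pos: [562.4, 161.4, 155.0]
tool_rot: [-0.177, 2.368, 0.075]
wrist_force: [-6.3, -9.6, 7.1]
width: 12.8
clock: 10.75
eef_pos: [562.4, 161.6, 155.0]
tool_rot: [-0.17, 2.367, 0.064]
wrist_force: [-5.7, -19.9, 9.3]
width: 12.5
clock: 10.92
eef_pos: [562.3, 161.8, 155.0]
tool_rot: [-0.165, 2.367, 0.056]
wrist_force: [-4.7, -25.4, 10.2]
width: 12.7
[-103.06413228   82.18520016  154.99445601] [ -8.57953923 -24.38313392  10.18796184]
```

```bash
python3 -m jog '0 -.3 0 0 0 0 5;0 0 0 0 0 0 5;0 0 0 0 0 0 5;0 0 -1.5 0 0 0 5; 0 0 -3 0 0 0 5'; python3 -m jog '0 0 -3 0 0 0 5;0 0 -3 0 0 0 5;0 0 0 0 0 0 8;0 0 0 0 0 0 8'
python3 - <<'E'
from h import *
T=tool(160.8,-30).apply([0,0,1]); g=np.array([471.8,-309.3,24.]); print(T)
plan(g-100*T,160.8,-30)
E
```

```text
clock: 11.33
eef_pos: [530.9, 161.9, 184.6]
tool_rot: [-0.179, 2.373, 0.077]
wrist_force: [0.6, 0.5, 0.0]
width: 49.9
clock: 11.67
eef_pos: [490.4, 156.1, 232.2]
tool_rot: [-0.179, 2.364, 0.081]
wrist_force: [0.4, -0.5, 0.5]
width: 72.0
[ 0.47218819 -0.16443332 -0.8660254 ]
now [490.4 156.1 232.2] turn deg [17.2  13.89 22.19]
shift cm before turn [ 17.89 -43.43  -0.79]  after turn [ -1.32 -44.56  14.81] dist 470
```

```bash
python3 -m jog '0 0 0 3.44 2.78 4.44 8;0 0 0 3.44 2.78 4.44 8;0 0 0 3.44 2.78 4.44 8;0 0 0 3.44 2.78 4.44 8;0 0 0 3.44 2.78 4.44 8'; python3 -m jog '-.11 -3.71 1.23 0 0 0 8;-.11 -3.71 1.23 0 0 0 8;-.11 -3.71 1.23 0 0 0 8;-.11 -3.71 1.23 0 0 0 8;-.11 -3.71 1.23 0 0 0 8';python3 -m jog '-.11 -3.71 1.23 0 0 0 8;-.11 -3.71 1.23 0 0 0 8;-.11 -3.71 1.23 0 0 0 8;-.11 -3.71 1.23 0 0 0 8;-.11 -3.71 1.23 0 0 0 8';python3 -m jog '-.11 -3.71 1.23 0 0 0 8;-.11 -3.71 1.23 0 0 0 8;0 0 0 0 0 0 8;0 0 0 0 0 0 8;0 0 0 0 0 0 8'
python3 - <<'E'
from h import *
c=vision.camera("wrist"); save(c,"w2"); W=pts(c)
for r in finder.outline_of("wrist","knife")[:1]:
    m=r["region"]; K=W[m]; ok=(K[:,2]>16)&(K[:,2]<32); Kp=K[ok][:,:2].astype(np.float32)
    print(r["confidence"],m.sum(),cv2.minAreaRect(Kp),np.median(K[ok][:,2]))
    a=np.radians(-19.2); e=np.array([np.cos(a),np.sin(a)]); s=Kp@e; l=Kp@np.array([-e[1],e[0]])
    print("along",np.percentile(s,[.5,99.5]))
    for lo in range(int(s.min()),int(s.max()),20):
        k=(s>=lo)&(s<lo+20)
        if k.sum()>20: print(lo, np.percentile(l[k],[2,98]).round(1), np.mean(np.percentile(l[k],[2,98])).round(1))
plan([471.8,-309.3,24.],160.8,-30)
E
```

```text
clock: 12.08
eef_pos: [490.1, 155.8, 228.4]
tool_rot: [0.444, 2.593, -0.125]
wrist_force: [0.1, -0.2, -0.0]
width: 80.0
clock: 12.5
eef_pos: [461.7, -32.7, 177.8]
tool_rot: [0.437, 2.592, -0.122]
wrist_force: [-0.0, -0.9, -0.1]
width: 80.0
clock: 12.92
eef_pos: [433.5, -220.4, 128.2]
tool_rot: [0.439, 2.591, -0.121]
wrist_force: [1.0, 0.6, 0.0]
width: 80.5
clock: 13.33
eef_pos: [422.2, -293.1, 108.1]
tool_rot: [0.441, 2.593, -0.119]
wrist_force: [0.2, 0.8, -0.5]
width: 79.8
0.62 6523 ((516.8756103515625, -323.4847717285156), (49.871299743652344, 200.8722381591797), 70.59068298339844) 23.371329551186477
along [494.56836637 689.93252379]
494 [-148.7 -122.8] -135.8
514 [-149.1 -122.8] -136.0
534 [-149.  -122.4] -135.7
554 [-149.  -122.8] -135.9
574 [-149.8 -121.8] -135.8
594 [-159.4 -111.9] -135.7
614 [-159.3 -112. ] -135.6
634 [-159.4 -112.6] -136.0
654 [-159.1 -112.9] -136.0
674 [-149.8 -121. ] -135.4
now [ 423.  -292.   109.2] turn deg [-0.13 -0.29  0.09]
shift cm before turn [-0.28 -0.    9.96]  after turn [-0.23 -0.02  9.97] dist 100
```

View pics/w2.png

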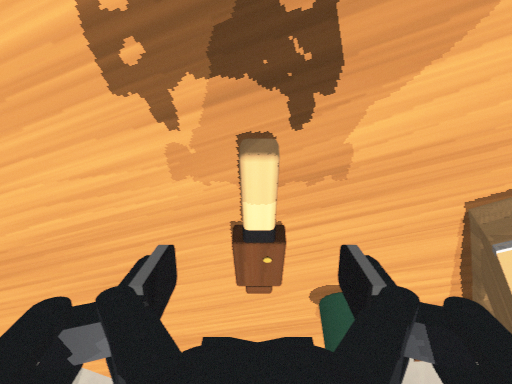

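The wrist view shows the knife centred at column 259 between the fingers (175 and 342), with the handle at rows 135–228. The numbers agree with the first measurement, so I grasp.

```bash
python3 -m jog '0 0 2 0 0 0 8;0 0 2 0 0 0 8;0 0 2 0 0 0 8;0 0 2 0 0 0 8;0 0 1 0 0 0 7'; python3 -m jog '0 0 .4 0 0 0 6;0 0 0 0 0 0 4.5;0 0 0 0 0 0 0;0 0 0 0 0 0 0;0 0 0 0 0 0 0'; python3 -m jog '0 0 0 0 0 0 0;0 0 0 0 0 0 0;0 0 0 0 0 0 0'
```

```text
clock: 13.85
eef_pos: [466.2, -306.4, 30.5]
tool_rot: [0.434, 2.591, -0.12]
wrist_force: [-0.3, 0.1, 0.2]
width: 70.7
clock: 14.27
eef_pos: [467.0, -308.6, 29.4]
tool_rot: [0.438, 2.589, -0.121]
wrist_force: [-0.2, 2.8, 2.8]
width: 26.4
clock: 14.52
eef_pos: [467.0, -308.7, 29.3]
tool_rot: [0.438, 2.589, -0.12]
wrist_force: [-3.5, 3.7, 7.4]
width: 26.6
```

```bash
python3 -m jog '0 0 0 0 0 0 4.5;0 0 0 0 0 0 4.5;0 0 .4 0 0 0 4.5;0 0 0 0 0 0 4.5;0 0 0 0 0 0 0'; python3 -m jog '0 0 0 0 0 0 0;0 0 0 0 0 0 0;0 0 0 0 0 0 0;0 0 0 0 0 0 0'
python3 - <<'E'
from h import *
s=status.get_state(); r=R.from_rotvec(s["tool_rot"])
print(s["wrist_force"], "up 10cm in tool cm:", r.inv().apply([0,0,10]))
plan(s["eef_pos"]+[0,0,100],160.8,-30)
E
```

```text
clock: 14.93
eef_pos: [468.5, -310.0, 24.4]
tool_rot: [0.44, 2.591, -0.122]
wrist_force: [-0.2, -0.5, 0.0]
width: 34.1
clock: 15.27
eef_pos: [468.5, -309.9, 24.7]
tool_rot: [0.439, 2.59, -0.122]
wrist_force: [-0.9, -0.6, 1.6]
width: 26.5
[-0.91749295 -0.61824641  1.56981589] up 10cm in tool cm: [-4.9646354  -0.03625992 -8.68050002]
now [ 468.5 -309.9   24.7] turn deg [-0.24 -0.23  0.01]
shift cm before turn [-4.96 -0.04 -8.68]  after turn [-5.    0.   -8.66] dist 100
```

```bash
python3 -m jog '-.5 0 -.87 0 0 0 0;-1 0 -1.74 0 0 0 0;-1.5 0 -2.6 0 0 0 0;-1.5 0 -2.6 0 0 0 0;-1.5 0 -2.6 0 0 0 0'
python3 - <<'E'
from h import *
plan(c2w([-310,-100,150]),189,-30)
c=vision.camera("wrist"); save(c,"w3"); W=pts(c)
m=finder.outline_of("wrist","knife")[0]["region"]; P=W[m]; s=status.get_state(); r=R.from_rotvec(s["tool_rot"])
P=P[(P[:,2]>90)&(P[:,2]<190)]
L=P-s["eef_pos"]; a=np.radians(-19.2); e=np.array([np.cos(a),np.sin(a),0]); l=np.array([-e[1],e[0],0])
x=L@e;y=L@l
print("along",np.percentile(x,[.5,99.5]))
for lo in range(-60,160,20):
    k=(x>=lo)&(x<lo+20)
    if k.sum()>20: print(lo,k.sum(),np.percentile(y[k],[2,98]).round(1),np.median(L[k][:,2]).round(1))
E
```

```text
clock: 15.68
eef_pos: [467.9, -308.7, 144.7]
tool_rot: [0.44, 2.593, -0.12]
wrist_force: [0.5, -1.4, -2.2]
width: 26.7
now [ 467.9 -308.7  144.7] turn deg [-14.2   -0.45 -24.5 ]
shift cm before turn [13.82 21.67 -8.52]  after turn [ 3.2  26.77 -2.46] dist 271
along [-55.26106525  90.43645187]
-60 4405 [-10.5  15.1] -10.9
-40 1874 [-10.7  15.5] -7.6
-20 1311 [-10.1  15.2] -7.6
0 968 [-10.2  15.5] -7.7
20 826 [-11.   16.4] -7.9
40 1073 [-17.8  22.7] -8.1
60 840 [-20.2  26.2] -8.0
80 389 [-20.1  25.7] -8.1
```

Run:
```python
from h import *
c=vision.camera("wrist"); save(c,"w4"); W=pts(c)
s=status.get_state(); print(s["eef_pos"])
m=finder.outline_of("wrist","knife")[0]["region"]; P=W[m]; P=P[(P[:,2]>90)&(P[:,2]<190)]; print(np.percentile(P[:,2],[5,50,95]))
c=vision.camera("side"); W=pts(c); m=finder.outline_of("side","knife")[0]["region"]; P=W[m]; P=P[(P[:,2]>90)&(P[:,2]<190)]; print(len(P),np.percentile(P[:,2],[5,50,95]),np.percentile(P[:,0],[1,99]))
save(c,"s4")
```

```text
[ 470.55449151 -310.81181672  148.00152451]
[134.33326553 149.57668567 150.78815755]
1029 [136.0631605  143.34514048 146.91955353] [444.2324098  613.99567117]
```

View pics/w4.png

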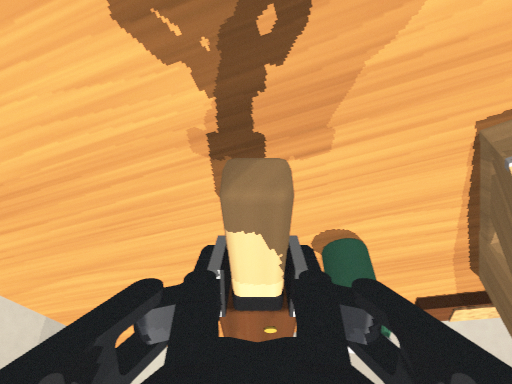

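The picture shows the handle (columns 222–292) held level between the pads, with the sheath ahead of it. I turn it to the case's heading and bring it in front of the opening.

```bash
python3 -m jog '0 0 0 -2.84 -.09 -4.9 0;0 0 0 -2.84 -.09 -4.9 0;0 0 0 -2.84 -.09 -4.9 0;0 0 0 -2.84 -.09 -4.9 0;0 0 0 -2.84 -.09 -4.9 0';python3 -m jog '.4 3.35 -.31 0 0 0 0;.4 3.35 -.31 0 0 0 0;.4 3.35 -.31 0 0 0 0;.4 3.35 -.31 0 0 0 0;.4 3.35 -.31 0 0 0 0';python3 -m jog '.4 3.35 -.31 0 0 0 0;.4 3.35 -.31 0 0 0 0;.4 3.35 -.31 0 0 0 0;0 0 0 0 0 0 0;0 0 0 0 0 0 0'
python3 - <<'E'
from h import *
s=status.get_state(); print("case",w2c(s["eef_pos"]),s["q"].round(2))
plan(c2w([-310,-100,85]),189,-30)
c=vision.camera("wrist"); save(c,"w5")
c=vision.camera("top"); big=cv2.resize(c["color"],None,fx=5,fy=5,interpolation=cv2.INTER_CUBIC); cv2.imwrite("pics/t5.png",big[525:1125,850:1650,::-1])
W=pts(c); col=c["color"].astype(int)
for q in ["knife","stop"]:
  for r in finder.outline_of("top",q)[:2]:
    m=r["region"]; P=w2c(W[m]); print(q,r["confidence"],r["xy"],m.sum(),np.nanpercentile(P,[2,50,98],axis=0).round())
E
```

```text
clock: 16.4
eef_pos: [467.5, -308.4, 142.1]
tool_rot: [-0.211, 2.611, 0.058]
wrist_force: [-0.5, -0.7, -2.2]
width: 27.0
clock: 16.82
eef_pos: [415.7, -146.2, 145.0]
tool_rot: [-0.204, 2.613, 0.056]
wrist_force: [1.0, 1.4, -1.4]
width: 26.9
clock: 17.23
eef_pos: [385.3, -48.8, 147.5]
tool_rot: [-0.212, 2.612, 0.055]
wrist_force: [0.7, 0.9, -1.9]
width: 26.6
case [-310.89472521  -98.10529683  147.53068697] [-0.28 -0.21 -0.88  0.41  0.22 -0.39]
now [385.3 -48.8 147.5] turn deg [ 0.09 -0.07  0.28]
shift cm before turn [ 3.04 -0.18  5.46]  after turn [ 3.05 -0.19  5.46] dist 63
knife 0.67 [276.5, 228.3] 572 [[-314. -122.   26.]
 [-226.  -99.  147.]
 [-152.  -75.  154.]]
```

View pics/t5.png

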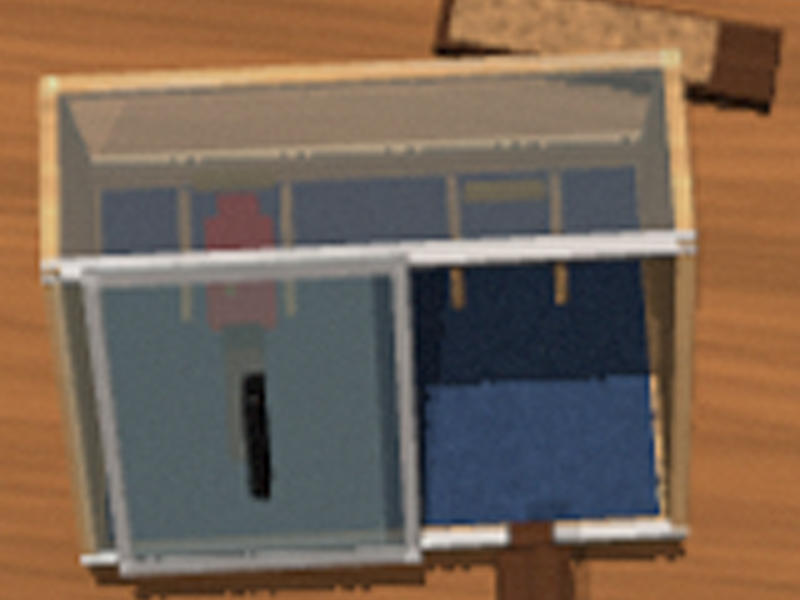

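The door is fully open: its right edge is at column 405. The knife points straight at the berth, and the rails' midline and the knife agree to about 1 mm. I lower it and go in over the sill.

```bash
python3 -m jog '.65 -.1 1.13 0 0 .28 0;.65 0 1.13 0 0 0 0;.65 0 1.13 0 0 0 0;.65 0 1.13 0 0 0 0;.65 0 1.13 0 0 0 0';python3 -m jog '-.87 0 .5 0 0 0 0;-1.73 0 1 0 0 0 0;-1.73 0 1 0 0 0 0;-1.73 0 1 0 0 0 0;-1.73 0 1 0 0 0 0';python3 -m jog '-1.73 0 1 0 0 0 0;-1.73 0 1 0 0 0 0;-1.73 0 1 0 0 0 0;-1.73 0 1 0 0 0 0;-1.73 0 1 0 0 0 0';python3 -m jog '-1.73 0 1 0 0 0 0;-1.73 0 1 0 0 0 0;-.87 0 .5 0 0 0 0;0 0 0 0 0 0 0;0 0 0 0 0 0 0'
python3 - <<'E'
from h import *
s=status.get_state(); print("case",w2c(s["eef_pos"]),s["wrist_force"])
plan(c2w([-75,-99.5,50]),189,-30)
c=vision.camera("wrist"); save(c,"w6")
c=vision.camera("top"); big=cv2.resize(c["color"],None,fx=5,fy=5,interpolation=cv2.INTER_CUBIC); cv2.imwrite("pics/t6.png",big[625:1125,1150:1650,::-1])
c=vision.camera("side"); big=cv2.resize(c["color"],None,fx=5,fy=5,interpolation=cv2.INTER_CUBIC); cv2.imwrite("pics/s6.png",big[800:1400,950:1750,::-1])
E
```

```text
clock: 17.85
eef_pos: [388.4, -53.8, 83.8]
tool_rot: [-0.196, 2.609, 0.053]
wrist_force: [0.6, -0.1, -1.2]
width: 26.5
clock: 18.27
eef_pos: [479.4, -39.4, 85.3]
tool_rot: [-0.197, 2.608, 0.053]
wrist_force: [0.4, -0.9, -1.9]
width: 26.6
clock: 18.68
eef_pos: [578.1, -24.0, 85.2]
tool_rot: [-0.198, 2.608, 0.053]
wrist_force: [0.5, -0.3, -1.9]
width: 26.8
clock: 19.1
eef_pos: [625.0, -16.1, 84.5]
tool_rot: [-0.199, 2.61, 0.054]
wrist_force: [-1.0, -0.1, -2.4]
width: 26.7
case [ -68.97185821 -103.26531983   84.53571407] [-0.99753383 -0.12660342 -2.41642732]
now [625.  -16.1  84.5] turn deg [-0.12  0.09 -0.25]
shift cm before turn [2.25 0.37 2.69]  after turn [2.25 0.38 2.69] dist 35
```

View pics/s6.png

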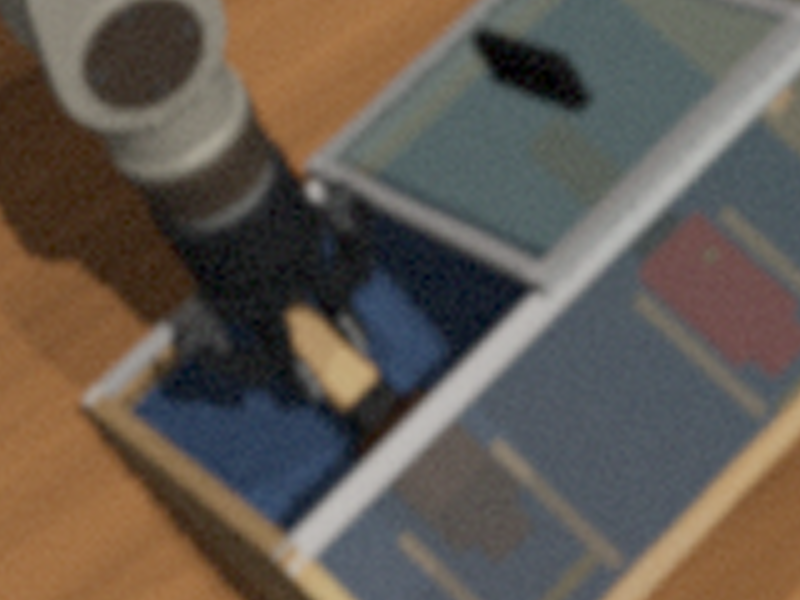

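The side view shows the sheath's tip around crop pixel (510,543), above the berth and between the rails (fronts at (405,540) and (498,445)). The stop is at about (575,575). I turn these pixels into positions.

Run:
```python
from h import *
c=vision.camera("side")
for n,a,b,z in [("tip",493,560,84),("tip",527,525,84),("sheathside",400,480,84),("sheathside",455,428,84),("Lrail front",498,443,28),("Lrail back",615,562,28),("Rrail front",405,540,28),("stop L top",592,558,42),("red tip",775,370,44)]:
    print(n,w2c(ray(c,190+(a-2)/5,160+(b-2)/5,z)).round(1))
W=w2c(pts(c)); 
for r in finder.outline_of("side","knife")[:1]:
    P=W[r["region"]]; print(r["confidence"],len(P),np.nanpercentile(P,[2,50,98],axis=0).round(1))
```

```text
tip [  78.4 -120.7   84. ]
tip [ 78.3 -93.8  84. ]
sheathside [  12.2 -125.    84. ]
sheathside [ 13.4 -82.7  84. ]
Lrail front [ 31.  -60.3  28. ]
Lrail back [125.1 -63.1  28. ]
Rrail front [  32.2 -138.5   28. ]
stop L top [114.6 -73.5  42. ]
red tip [115.7  80.3  44. ]
0.77 254 [[ -91.8 -118.5   78.1]
 [ -43.4 -103.8   82.9]
 [ -13.5  -88.9   87.2]]
```

View pics/t6.png

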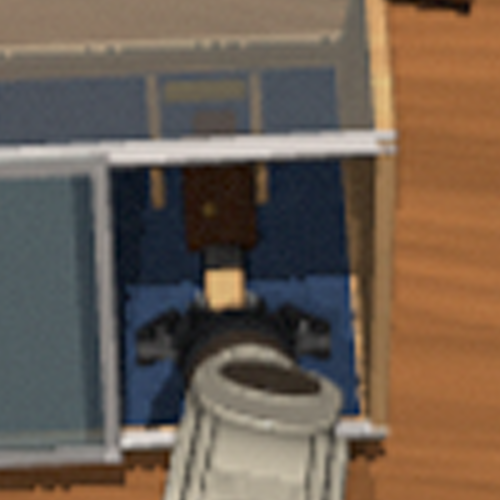

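The knife sits about 5 mm right of the rails' midline in both views, and its tip is about 32 mm short of the stop. I shift it left 5 mm, lower it, and feel for the floor.

```bash
python3 -m jog '0 .25 0 0 0 0 0;0 .25 0 0 0 0 0;.4 0 .69 0 0 0 0;.4 0 .69 0 0 0 0;.4 0 .69 0 0 0 0';python3 -m jog '.3 0 .52 0 0 0 0;.2 0 .35 0 0 0 0;0 0 0 0 0 0 0';python3 -m jog '.1 0 .17 0 0 0 0;0 0 0 0 0 0 0';python3 -m jog '.05 0 .09 0 0 0 0;0 0 0 0 0 0 0'
python3 - <<'E'
from h import *
s=status.get_state(); print("case",w2c(s["eef_pos"]),s["wrist_force"],s["ft_torque"])
E
```

```text
clock: 19.77
eef_pos: [623.9, -10.4, 60.2]
tool_rot: [-0.2, 2.609, 0.054]
wrist_force: [-0.4, 0.0, -2.3]
width: 26.7
clock: 20.02
eef_pos: [623.1, -10.6, 49.0]
tool_rot: [-0.2, 2.612, 0.054]
wrist_force: [1.1, -0.6, -2.4]
width: 26.6
clock: 20.18
eef_pos: [624.4, -10.7, 48.9]
tool_rot: [-0.2, 2.609, 0.054]
wrist_force: [0.5, -0.4, -1.9]
width: 27.0
clock: 20.35
eef_pos: [624.6, -10.7, 48.4]
tool_rot: [-0.2, 2.608, 0.054]
wrist_force: [0.1, -0.1, -2.3]
width: 26.8
case [-68.59657469 -97.83268547  48.36296152] [ 0.08877695 -0.06075279 -2.27146741] [-0.11498759  0.77537582 -0.02343888]
```

```bash
python3 -m jog '.05 0 .09 0 0 0 0;0 0 0 0 0 0 0';python3 -m jog '.05 0 .09 0 0 0 0;0 0 0 0 0 0 0';python3 -m jog '.05 0 .09 0 0 0 0;0 0 0 0 0 0 0'
```

```text
clock: 20.52
eef_pos: [624.4, -10.6, 47.2]
tool_rot: [-0.2, 2.608, 0.054]
wrist_force: [0.1, -0.0, -3.3]
width: 26.7
clock: 20.68
eef_pos: [624.3, -10.6, 46.0]
tool_rot: [-0.2, 2.609, 0.054]
wrist_force: [-0.4, 0.4, -2.7]
width: 26.4
clock: 20.85
eef_pos: [624.4, -10.6, 44.9]
tool_rot: [-0.2, 2.609, 0.054]
wrist_force: [0.1, 0.7, -2.0]
width: 26.6
```

```bash
python3 -m jog '.05 0 .09 0 0 0 0;0 0 0 0 0 0 0';python3 -m jog '.05 0 .09 0 0 0 0;0 0 0 0 0 0 0'; python3 -m jog '.05 0 .09 0 0 0 0;0 0 0 0 0 0 0'
```

```text
clock: 21.02
eef_pos: [624.5, -10.6, 44.7]
tool_rot: [-0.2, 2.608, 0.054]
wrist_force: [-3.7, -0.1, 4.0]
width: 26.4
clock: 21.18
eef_pos: [624.5, -10.6, 44.7]
tool_rot: [-0.2, 2.607, 0.054]
wrist_force: [-9.3, -0.3, 11.6]
width: 26.6
clock: 21.35
eef_pos: [624.7, -10.6, 44.6]
tool_rot: [-0.2, 2.605, 0.054]
wrist_force: [-13.6, -0.8, 17.7]
width: 26.2
```

The floor is reached at TCP z = 44.7, as expected. I ease off to light contact and slide forward, 2 cm briskly and then in small steps.

```bash
python3 -m jog '-.12 0 -.21 0 0 0 0;0 0 0 0 0 0 0'; python3 -m jog '-.43 0 .25 0 0 0 0;-.43 0 .25 0 0 0 0;-.43 0 .25 0 0 0 0;-.43 0 .25 0 0 0 0; 0 0 0 0 0 0 0'; python3 -m jog '-.17 0 .1 0 0 0 0;-.17 0 .1 0 0 0 0; 0 0 0 0 0 0 0'
python3 - <<'E'
from h import *
s=status.get_state(); print("case",w2c(s["eef_pos"]),s["wrist_force"]@RC)
c=vision.camera("side"); big=cv2.resize(c["color"],None,fx=8,fy=8,interpolation=cv2.INTER_CUBIC); cv2.imwrite("pics/s7.png",big[240*8:240*8+560,255*8:255*8+640,::-1])
E
```

```text
clock: 21.52
eef_pos: [624.9, -10.7, 45.3]
tool_rot: [-0.2, 2.607, 0.053]
wrist_force: [-0.3, 1.1, -1.8]
width: 26.7
clock: 21.93
eef_pos: [645.6, -7.6, 44.9]
tool_rot: [-0.2, 2.607, 0.053]
wrist_force: [1.4, 0.7, -0.5]
width: 26.8
clock: 22.18
eef_pos: [648.2, -7.2, 44.7]
tool_rot: [-0.2, 2.608, 0.053]
wrist_force: [-3.5, -1.2, 4.7]
width: 26.5
case [-44.69882228 -98.14787593  44.69099898] [-3.60373955 -0.64133406  4.68239319]
```

View pics/s7.png

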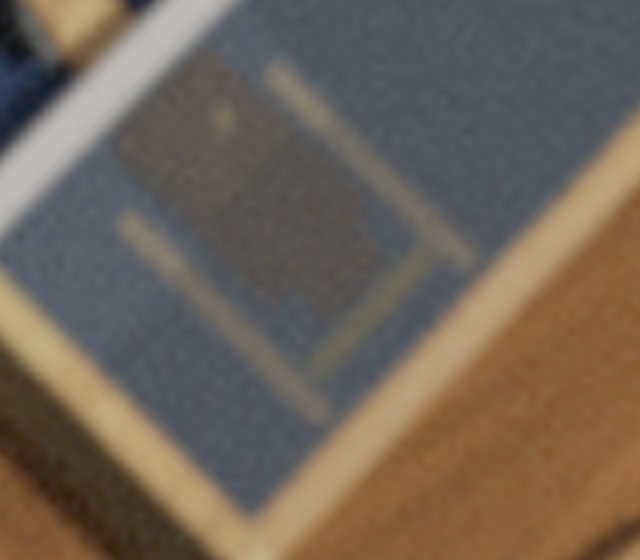

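The side view shows the sheath between the rails with about 6 mm left to the brass stop. From here the steps are fine.

```bash
python3 -m jog '-.11 0 -.02 0 0 0 0;0 0 0 0 0 0 0'; python3 -m jog '-.087 0 .05 0 0 0 0;0 0 0 0 0 0 0'; python3 -m jog '-.087 0 .05 0 0 0 0;0 0 0 0 0 0 0'; python3 -m jog '-.043 0 .025 0 0 0 0;0 0 0 0 0 0 0'
python3 - <<'E'
from h import *
s=status.get_state(); print("case",w2c(s["eef_pos"]),s["wrist_force"]@RC)
E
```

```text
clock: 22.4
eef_pos: [648.7, -6.9, 44.8]
tool_rot: [-0.2, 2.609, 0.054]
wrist_force: [-2.1, 0.1, 2.3]
width: 26.8
clock: 22.57
eef_pos: [649.7, -6.7, 44.7]
tool_rot: [-0.2, 2.609, 0.054]
wrist_force: [-2.4, -0.5, 1.7]
width: 27.1
clock: 22.73
eef_pos: [650.8, -6.4, 44.8]
tool_rot: [-0.2, 2.609, 0.054]
wrist_force: [-1.0, -0.5, 0.4]
width: 26.8
clock: 22.9
eef_pos: [651.2, -6.3, 44.8]
tool_rot: [-0.2, 2.609, 0.054]
wrist_force: [-0.7, 0.7, -0.3]
width: 26.5
case [-41.55533226 -97.74601848  44.77382534] [-0.53464921  0.82010971 -0.31492769]
```

```bash
python3 -m jog '-.087 0 .05 0 0 0 0;0 0 0 0 0 0 0'; python3 -m jog '-.043 0 .025 0 0 0 0;0 0 0 0 0 0 0'; python3 -m jog '-.043 0 .025 0 0 0 0;0 0 0 0 0 0 0'; python3 -m jog '-.043 0 .025 0 0 0 0;0 0 0 0 0 0 0'
```

```text
clock: 23.07
eef_pos: [651.5, -6.3, 44.8]
tool_rot: [-0.2, 2.61, 0.054]
wrist_force: [-5.3, -0.2, 3.8]
width: 26.6
clock: 23.23
eef_pos: [651.5, -6.3, 44.7]
tool_rot: [-0.2, 2.611, 0.054]
wrist_force: [-7.7, -1.7, 6.4]
width: 27.2
clock: 23.4
eef_pos: [651.5, -6.3, 44.7]
tool_rot: [-0.2, 2.611, 0.054]
wrist_force: [-11.3, -2.1, 7.5]
width: 27.0
clock: 23.57
eef_pos: [651.5, -6.3, 44.7]
tool_rot: [-0.2, 2.612, 0.054]
wrist_force: [-12.4, -2.4, 10.5]
width: 26.7
```

Contact: the TCP holds at x = 651.5 while the force rises to 12 N, so the stop is not slipping. I ease off and let go.

```bash
python3 -m jog '.17 0 -.1 0 0 0 0;0 0 0 0 0 0 0'; python3 -m jog '0 0 0 0 0 0 4;0 0 0 0 0 0 4;0 0 0 0 0 0 4.5;0 0 0 0 0 0 4.5'
python3 - <<'E'
from h import *
s=status.get_state(); print("case",w2c(s["eef_pos"]),s["wrist_force"]@RC,s["width"])
E
```

```text
clock: 23.73
eef_pos: [651.4, -6.3, 44.8]
tool_rot: [-0.2, 2.609, 0.054]
wrist_force: [-0.8, 0.1, -1.2]
width: 27.0
clock: 24.07
eef_pos: [652.5, -6.3, 45.4]
tool_rot: [-0.2, 2.607, 0.054]
wrist_force: [0.3, -0.4, 0.1]
width: 44.9
case [-40.2922715  -97.89989803  45.44971277] [ 0.24503146 -0.45573459  0.07388952] 44.9491882766053
```

```bash
python3 -m jog '0 0 -1 0 0 0 4.5;0 0 -2 0 0 0 4.5;0 0 -3 0 0 0 4.5;0 0 -4 0 0 0 4.5;0 0 -4 0 0 0 4.5';python3 -m jog '0 0 -4 0 0 0 4.5;1 0 -3 0 0 0 4.5;0 0 0 0 0 0 4.5'
python3 - <<'E'
from h import *
s=status.get_state(); print("case",w2c(s["eef_pos"]),s["wrist_force"]@RC,s["width"])
ims=[]
for n,(y0,x0) in {"top":(110,240),"side":(205,225)}.items():
    c=vision.camera(n); big=cv2.resize(c["color"],None,fx=5,fy=5,interpolation=cv2.INTER_CUBIC); ims.append(big[y0*5:y0*5+590,x0*5:x0*5+395])
    for r in finder.outline_of(n,"knife")[:2]:
        m=r["region"]; print(n,"knife",r["confidence"],r["xy"],m.sum())
cv2.imwrite("pics/f8.png",np.hstack(ims)[:,:,::-1])
# door grip: was tcp case (-103,82.2,155) at end stop
T=tool(189,-44).apply([0,0,1]); plan(c2w([-102.5,81.5,155])-90*T,189,-44)
E
```

```text
clock: 24.48
eef_pos: [580.7, -17.1, 166.7]
tool_rot: [-0.2, 2.61, 0.054]
wrist_force: [2.0, -1.1, 0.6]
width: 44.7
clock: 24.73
eef_pos: [538.6, -24.4, 228.3]
tool_rot: [-0.199, 2.599, 0.051]
wrist_force: [-0.2, -0.6, 0.1]
width: 45.1
case [-155.66783616  -97.96533588  228.33244577] [-0.25842786 -0.55528539  0.07795294] 45.09904294707731
top knife 0.76 [274.6, 169.7] 385
side knife 0.85 [258.4, 236.5] 282
side knife 0.23 [301.1, 219.0] 16893
now [538.7 -23.7 221. ] turn deg [ -0.13 -13.88  -0.19]
shift cm before turn [ 0.96 17.88 -0.41]  after turn [ 0.78 17.88 -0.58] dist 179
```

View pics/f8.png

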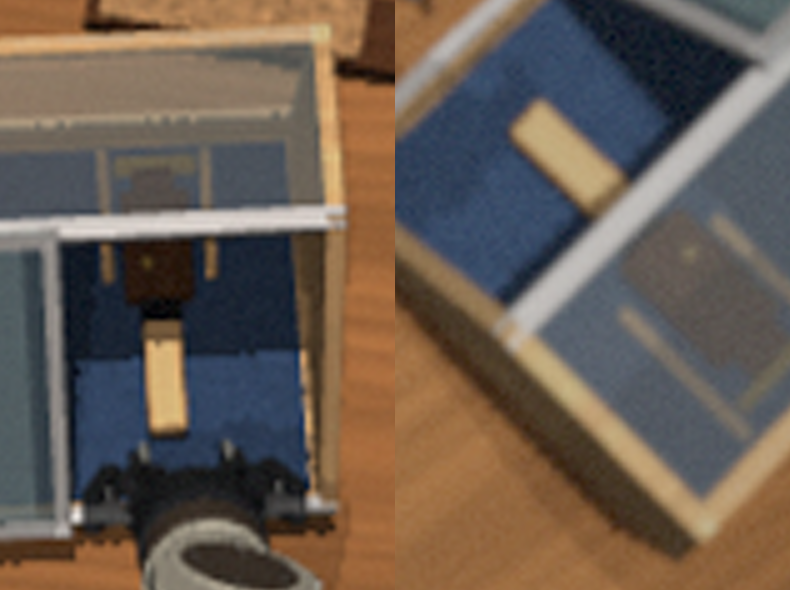

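This last view shows the knife lying flat between the rails with its handle to the front and its tip at the brass stop. Now the door: back to the pull, grip, slide home.

```bash
python3 -m jog '0 0 -1 0 -6.94 0 5;0 0 0 0 -6.94 0 5;0.2 3 0 0 0 0 5;.2 3 0 0 0 0 5;.2 3 0 0 0 0 5';python3 -m jog '0.2 3 0 0 0 0 5;0 3 0 0 0 0 5;0 2.8 0 0 0 0 5;0 0 0 0 0 0 5'
python3 - <<'E'
from h import *
plan(c2w([-102.5,81.5,155]),189,-44)
E
```

```text
clock: 25.35
eef_pos: [514.9, 63.4, 222.8]
tool_rot: [-0.179, 2.384, 0.071]
wrist_force: [1.1, 0.8, -0.1]
width: 49.7
clock: 25.68
eef_pos: [500.4, 155.5, 222.7]
tool_rot: [-0.192, 2.382, 0.077]
wrist_force: [0.1, 0.3, 1.1]
width: 50.4
now [500.4 155.5 222.7] turn deg [ 0.21 -0.82  0.14]
shift cm before turn [ 0.06 -0.45  9.23]  after turn [ 0.19 -0.42  9.23] dist 92
```

```bash
python3 -m jog '0 -.4 2 0 -.8 0 5;.1 0 2 0 0 0 5;0 0 2 0 0 0 5;0 0 2 0 0 0 5;0 0 1.2 0 0 0 5';python3 -m jog '0 0 0 0 0 0 5;0 0 0 0 0 0 0;0 0 0 0 0 0 0;0 0 0 0 0 0 0;0 0 0 0 0 0 0';python3 -m jog '0 0 0 0 0 0 0;0 -.4 0 0 0 0 0;0 -.8 0 0 0 0 0;0 -1.2 0 0 0 0 0;0 -1.2 0 0 0 0 0'
python3 - <<'E'
from h import *
s=status.get_state(); print("case",w2c(s["eef_pos"]),s["wrist_force"]@RC,s["width"],s["q"].round(2))
E
```

```text
clock: 26.1
eef_pos: [564.6, 155.6, 153.8]
tool_rot: [-0.182, 2.37, 0.072]
wrist_force: [0.2, 0.1, -1.2]
width: 50.1
clock: 26.52
eef_pos: [563.5, 156.6, 157.5]
tool_rot: [-0.183, 2.366, 0.075]
wrist_force: [0.6, 3.2, -4.0]
width: 12.8
clock: 26.93
eef_pos: [569.2, 120.8, 157.5]
tool_rot: [-0.184, 2.366, 0.076]
wrist_force: [-0.8, 3.4, -3.7]
width: 12.7
case [-102.72238043   40.70422815  157.48248073] [-0.26338516  3.46631748 -3.68279055] 12.696095274078335 [ 0.24  0.12 -0.76 -0.07 -0.06  0.06]
```

```bash
python3 -m jog '0 -1.2 0 0 0 0 0;0 -1.2 0 0 0 0 0;0 -1.2 0 0 0 0 0;0 -1.2 0 0 0 0 0;0 -1.2 0 0 0 0 0';python3 -m jog '0 -1.2 0 0 0 0 0;0 -1.2 0 0 0 0 0;0 -1.2 0 0 0 0 0;0 -1.2 0 0 0 0 0;0 -.8 0 0 0 0 0';python3 -m jog '0 -.5 0 0 0 0 0;0 -.4 0 0 0 0 0;0 -.3 0 0 0 0 0;0 0 0 0 0 0 0'
python3 - <<'E'
from h import *
s=status.get_state(); print("case",w2c(s["eef_pos"]),s["wrist_force"]@RC,s["width"],s["q"].round(2))
E
```

```text
clock: 27.35
eef_pos: [578.7, 61.1, 157.5]
tool_rot: [-0.182, 2.366, 0.075]
wrist_force: [3.4, 3.8, -6.3]
width: 12.9
clock: 27.77
eef_pos: [587.5, 5.2, 157.5]
tool_rot: [-0.181, 2.365, 0.074]
wrist_force: [3.6, 4.3, -6.6]
width: 12.7
clock: 28.1
eef_pos: [589.4, -6.6, 157.5]
tool_rot: [-0.18, 2.366, 0.073]
wrist_force: [3.8, 0.7, -6.2]
width: 12.5
case [-102.65476816  -88.32012653  157.49781732] [ 3.83758136  0.12355875 -6.21462732] 12.51395383092678 [-0.09  0.14 -0.73 -0.05  0.17 -0.18]
```

```bash
python3 -m jog '0 -.3 0 0 0 0 0;0 -.3 0 0 0 0 0;0 -.2 0 0 0 0 0;0 -.2 0 0 0 0 0;0 -.1 0 0 0 0 0';python3 -m jog '0 -.1 0 0 0 0 0;0 -.1 0 0 0 0 0';python3 -m jog '0 -.1 0 0 0 0 0;0 -.1 0 0 0 0 0';python3 -m jog '0 -.1 0 0 0 0 0;0 -.1 0 0 0 0 0'
python3 - <<'E'
from h import *
s=status.get_state(); print("case",w2c(s["eef_pos"]),s["wrist_force"]@RC)
E
```

```text
clock: 28.52
eef_pos: [591.0, -16.5, 157.5]
tool_rot: [-0.182, 2.365, 0.074]
wrist_force: [4.1, 3.2, -5.6]
width: 12.9
clock: 28.68
eef_pos: [591.3, -18.4, 157.5]
tool_rot: [-0.182, 2.365, 0.074]
wrist_force: [3.6, 3.4, -6.0]
width: 12.3
clock: 28.85
eef_pos: [591.6, -20.4, 157.5]
tool_rot: [-0.182, 2.365, 0.074]
wrist_force: [3.0, 3.1, -5.9]
width: 12.6
clock: 29.02
eef_pos: [591.8, -21.4, 157.5]
tool_rot: [-0.183, 2.365, 0.077]
wrist_force: [2.9, 8.7, -5.4]
width: 12.2
case [-102.64462415 -103.34639091  157.49231969] [ 4.1922711   8.17365538 -5.40710475]
```

```bash
python3 -m jog '0 -.1 0 0 0 0 0;0 -.1 0 0 0 0 0';python3 -m jog '0 .2 0 0 0 0 0;0 0 0 0 0 0 5;0 0 0 0 0 0 5;0 0 0 0 0 0 5;0 0 -1.5 0 0 0 5';python3 -m jog '0 0 -3 0 0 0 5;0 0 -4 0 0 0 5;0 0 -4 0 0 0 5;0 0 -4 0 0 0 5;0 0 0 0 0 0 5'
python3 - <<'E'
from h import *
s=status.get_state(); print("case",w2c(s["eef_pos"]),s["wrist_force"]@RC)
n=np.array([-np.sin(np.radians(44)),0,np.cos(np.radians(44))])
for nm in ["top","side"]:
    c=vision.camera(nm); W=pts(c); col=c["color"].astype(int); Q=w2c(W); h=Q@n
    d=finder.outline_of(nm,"door")
    if d:
        d=d[0]["region"]; m=d&(col.sum(-1)<90)&(h-148>28)&(h-148<42); print(nm,"pull y",np.nanmedian(Q[m][:,1]),m.sum())
    for q in ["knife","stock_knife","whetstone","oil_can"]:
        for r in finder.outline_of(nm,q)[:1]: print(nm,q,round(r["confidence"],2),np.round(r["xy"]),r["region"].sum(),np.nanmedian(W[r["region"]],0).round())
    if nm=="side":
        v,u=np.mgrid[0:384,0:512]
        b=(u>240)&(u<350)&(v>200)&(v<330); rr=col[...,0]-col[...,2]
        for z in [44]: pass
E
```

```text
clock: 29.18
eef_pos: [591.8, -21.5, 157.5]
tool_rot: [-0.186, 2.365, 0.082]
wrist_force: [1.3, 13.5, -3.9]
width: 12.8
clock: 29.6
eef_pos: [582.3, -24.9, 168.0]
tool_rot: [-0.18, 2.366, 0.073]
wrist_force: [0.0, 0.8, 1.0]
width: 49.8
clock: 30.02
eef_pos: [477.8, -41.8, 284.4]
tool_rot: [-0.18, 2.353, 0.067]
wrist_force: [0.6, -0.1, 0.5]
width: 49.9
case [-218.39333173 -105.58868667  284.3680009 ] [ 0.53203119 -0.16302505  0.48812919]
top pull y -102.8308812104636 73
top stock_knife 0.35 [245. 167.] 12723 [660.  96. 182.]
top whetstone 0.82 [146. 244.] 1324 [373. 402.  41.]
top oil_can 0.79 [353. 171.] 343 [ 700. -267.  114.]
side pull y -106.85492163956776 75
side whetstone 0.56 [317. 100.] 1443 [391. 395.  41.]
side oil_can 0.69 [196. 315.] 484 [ 721. -273.  119.]
```

```bash
python3 -c "
from cell import job; print(job.sign_off())"
```

```text
the job is handed in; nothing more can be done
None
```

The knife is in the right-hand berth, the door is shut again, and the job is handed in at about 30 s of the 67 s allowed. I slid the door open to its end stop and laid the knife flat between the rails with its handle to the front. I pushed it until the sheath touched the brass stop, eased off, let go and slid the door home slowly.

**What my last checks showed**
- **Stop:** contact peaked at about 12 N along the knife, under the 15 N at which the stop slips. The arm did not creep forward while the force rose.
- **Knife:** after release, the top and side pictures showed it between the rails with its tip at the stop. The knife was not found again through the glass once the door was shut.
- **Door:** the gripper travelled about 185.5 mm from one end stop to the other, against 185 expected. It met the closing stop at about 24 mm/s or less and pressed it with at most about 13 N. Both cameras show the pull 48 mm along from where it started, which agrees with the arm.
- **Left alone:** the whetstone and the oil can read the same positions as at the start. The red-sheathed knife was never approached, but the networks did not pick it out on its own in the final pictures.

**Problems and mismatches**
- **Door opening:** the first pull stopped about 45 mm short because the last joint reached the end of its range. I let go, gave the tool a half turn and finished the opening.
- **Sideways measurements:** the wrist camera and the arm disagreed by about 3 mm. I lined the knife up using the top and side cameras instead.

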